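# Bleed the spray gun and hold the sprayer cap at its half-turn vent position

## Robot

A 6-joint arm with a two-finger parallel gripper is mounted at the origin on the work surface. World frame = base frame: x ahead of the robot, y to its left, z up, the work surface at z = 0. Lengths are in m, angles in rad, forces in N, time in s.
With the tool pointing down it reaches from about 0.25 to 0.725 m from the base axis. Payload 4 kg.
Tool frame: the origin (TCP) lies on the centre line of the jaws, within the pads' length; the fingertips stand tip_reach ahead of it and the grasp point (between the pads) lies 5 mm behind it (tip_reach is the distance from the TCP to the fingertips, in m); z points along the fingers, y is the direction in which the jaws open and shut (so a half turn about z gives the same grasp; the last joint's range is limited). The gripper opens to 85 mm and grips with 20 to 120 N. Pads are 22 mm wide; open, the fingers measure 114 mm over their backs; the gripper's body (76 mm by 85 mm) begins 54 mm behind the grasp point. The pads swing forward as they close: fully open they stand 13 mm farther back than shut.
Start: joints at [-1.206, 0.241, 0.005, 1.335, 0, 1.571], TCP at [0.178, -0.467, 0.207] pointing down, gripper open.
Joint ranges: [-2.72, 2.72], [-1.05, 1.87], [-1.09, 1.28], [-1.99, 2.15], [-1.42, 1.44], [-3.14, 3.14]. Speed limits (rad/s): [2.79, 2.79, 3.14, 3.14, 3.14, 3.14].

## Interface

Orientations are given as a unit quaternion [x, y, z, w].
In Python, from workcell import * gives the robot as it stands.
- The arm moves only by the tool arm_command, never from a script. Its arguments are lists of equal length, an entry for each row: "translation": the shift along the tool's x, y, z in cm, a list of three; "turn": the turn about the tool's z in rad; "hand": the closure, from 0 (fully open) to 1 (shut). In form: {"translation": [[x, y, z], ...], "turn": [turn, ...], "hand": [hand, ...]}. A call has 1 to 5 rows; each row is the pose to reach, as a shift and turn from the pose commanded when the call began, along the tool's axes at that moment; what a row does not reach only later rows make up. A row lasts 1/12 s, in which the tool goes at most 41.7 mm and 7.16 degrees, less where a joint would pass 70% of its speed; a pose out of reach is approached as far as the arm can. A call with a gripper value outside its range is refused whole. The fingers move at their own pace and stop on an object; the grip force is fixed at half the most. Time passes only in rows, so rows that repeat a pose let the fingers close. It gives the time, the measured TCP pose, the force and the opening at its end, in the units of the state.
- get_obs(): the state, without advancing time (a new reading comes with each control period).
- camera(name): name is "scene" or "side" or "wrist"; returns (picture, depth): 480x640x3 uint8, red, green, blue; 480x640 float32, m along the optical axis (not along the pixel's ray), 0 where there is no reading.
- camera_info(name): a dict with "mtx" (3x3 intrinsics, pixels), "world_to_cam" (4x4, takes a point from world to camera coordinates). Camera axes: x right, y down, z forward; pixel columns grow to the right and rows downward; lengths in m; the calibration is good to about 2 mm. The wrist camera is an equidistant fisheye: a pixel r from the principal point sees the ray r / f radians off the axis. A picture is of the moment at which its call begins: read the wrist's pose just before it. camera_info takes no time and is no camera call; for the wrist camera it gives the pose at the moment of the call.
- job_done(): hands the job in, once; it reports no verdict.
Trained networks look in the newest picture that a camera, given by its name, has taken for a name from the list of things; names that differ only in an ending like _2 or _b are one class to them, and where a whole thing is asked for, a point or a joint stands for the part that bears it (a point fixed in the world has none). Each returns a list of dicts, best first, with "conf" (0 to 1); they miss things now and then, are a little off and sometimes report something else, mostly with a low value. They report only what shows in the picture. A call takes as long as a camera call.
- search_frame(camera, name): "location" ([row, column] in pixels, amid what is visible of it).
- spot_point(camera, name): "location" ([row, column] in pixels: a listed point, or the origin of a listed thing).
The state is a dict: "clock": time; "joint_pos": joint angles; "joint_vel": joint speeds; "tau": joint torques, N m; "eef_pos": TCP position; "tool_rot": TCP orientation; "ft_force": force on the tool from outside, world axes, zero at the start; "ft_torque": the same for the moment, N m; "grip_width": finger opening in m.
Only numpy, scipy, OpenCV 4.12 (cv2) and the standard library are available. Lean on these libraries where they do the work, as an engineer would, in place of code of your own. Each camera call takes 0.05 s, during which the arm holds its last target. There are 200 camera calls.

## Task

Get the yellow sprayer ready to vent: squeeze the trigger of the clamped spray gun fully against its handle and let it spring back. Then take the lid from the bamboo tray, drop it into the bayonet neck of the yellow tank and twist it clockwise, stopping halfway to the lock so that the lid's pointer lies over the thin half-turn rib on the neck; never let it go on to press the round lock pin. Finish while still gripping the lid and holding it there against its return spring, and leave the other things where they stand.

Things in the scene. Friction and masses are not known exactly. Their poses are not given: they have to be found in the camera images.
- gun: Spray gun clamped on its side to a fixed steel plate (12 mm high, 44 mm wide in y); origin on the bench under mid-grip. Fixed handle along the gun's x, -80 to 50 mm, 24 mm thick in y (-12 to 12), 26 mm tall, mid-height 50 mm. Head at x 50 to 84 mm (top 67 mm), barrel from it to y 140 mm. Trigger: black bar along the handle's +y side, 10 mm thick, 22 mm tall, same mid-height.
- squeeze_point (a point): Point on the gun 50 mm above the bench, midway between the outer faces of handle (gun y -12 mm) and resting trigger (y 38 mm), 50 mm apart; axes as the gun's. The handle does not give: squeezed fully, the pair measures 38 to 40 mm here and its middle lies 5 to 6 mm nearer the handle (-y).
- trigger (a joint): Trigger angle, rad: 0 at rest, 0.22 at its stop, fully squeezed (upright hinge near the head, 55 mm in +x from the squeeze point). The return spring takes about 1.5 N at the squeeze point to start and 6 N at the end; it springs back by itself.
- tank: Yellow plastic sprayer tank fixed to the bench, 124 mm across; origin on the bench under its centre. Open round neck, 100 mm across, its top (the flange) at 185 mm. Outside the neck, clockwise from above, 0.70 rad (40 deg) past the +x slot is the thin half-turn rib and 1.40 rad (80 deg) past it an ear with the round-topped steel lock pin.
- neck (a point): Centre of the neck's mouth at the flange's top face, 185 mm above the bench; axes as the tank's. The opening is 64 mm across with two entry slots along +x and -x, each 17 mm wide, reaching 43 mm from the axis. Flange 6 mm thick; below it the lid's lugs can turn clockwise (seen from above) against the small steel dogs of a sprung ring.
- half_mark (a point): Centre of the neck's mouth again, but with its x axis along the half-turn rib (5 mm wide fin, 47 to 73 mm from the axis, top 2 mm below the flange's top). The lid's x axis must end along this line, either way round.
- spring_ring (a joint): Sprung ring in the neck, rad, growing clockwise from 0. The seated lid's lugs meet its dogs after about 0.08 rad of twist and carry it along; it pushes back with 0.03 N m at 0 and about 0.11 N m at half turn, and turns an unheld lid back.
- lock_pin (a joint): Travel of the lock pin, m: 0 up (3 mm above the flange's top), 0.004 fully down. The lid's pointer begins to press it at about 1.18 rad of twist from the slots.
- lid: Black bayonet lid, 140 g, upright in the tray; origin under its plug (59 mm across, 22 tall). Two lugs along x, 12 wide, to 38 mm from the axis, 8 to 14 up. Rim 92 mm across, 22 to 28 up, pointers along x, 10 wide, to 62 mm. Grip bar on top along x: 64 long, 22 wide, 28 to 61 mm up. Fits either way round. Seated, its rim rests on the flange, origin 163 mm over the tank's, on its axis.
- tray: Bamboo tray fixed to the bench, 190 x 250 mm, walls 22 mm high and 6 mm thick; origin under its centre. The lid stands on its inner floor, 6 mm above the bench.
- small_pot: Bystander: small empty terracotta pot, 50 mm tall, standing in the tray beside the lid; origin under its centre
- pot: Bystander: empty terracotta pot, 110 mm tall, 120 mm across the rim; origin under its centre
- rake: Bystander: steel hand rake with a wooden handle, about 250 mm long, lying flat
- saucer: Bystander: terracotta saucer, 100 mm across, 20 mm high
- jar: Bystander: closed glass jar, 70 mm across, 90 mm tall
- brush: Bystander: hand brush lying flat
- feed: Bystander: green plastic feed bottle, 70 mm across, 190 mm tall

How it is judged:
By the outcome, as a careful person would: the job done as asked, in the order asked, and still so for the second after the job is handed in, while the arm keeps its last pose, push and grip.
It also fails if it takes over 66 s, if anything falls off the work surface, if the arm or the gripper's body presses on something with over 40 N, if the wrist force passes 120 N, or if a joint passes its speed limit or range.

## Working session

There is one attempt and no reset: what is moved stays moved. The work goes in short steps, Python scripts to look and compute and a tool call to move; the robot and the scene stay as the last step left them, time stands still between calls to the robot, and variables do not carry over. Pictures are saved under pics/ and viewed, about 8 in all and at most 12, crops included, and the job is handed in when it is done.

Besides the shell and the picture viewer there is one more tool, called after ">>>" by a JSON object that holds its "fn" and its "kwargs". arm_command: Moves the arm, as the interface text tells. Its arguments: {"type":"object","properties":{"translation":{"type":"array","items":{"type":"array","items":{"type":"number"}}},"turn":{"type":"array","items":{"type":"number"}},"hand":{"type":"array","items":{"type":"number"}}},"required":["translation","turn","hand"]}

```bash
mkdir -p pics; ls; cat > h.py <<'E'
from workcell import *
import numpy as np, cv2
from scipy.spatial.transform import Rotation as R
def w2c(n): 
    i=camera_info(n); return np.array(i["mtx"]),np.array(i["world_to_cam"])
def ray(n,rc,info=None):
    K,T=info or w2c(n); r,c=rc
    x=(c-K[0,2])/K[0,0]; y=(r-K[1,2])/K[1,1]
    if n=="wrist":
        t=np.hypot(x,y); s=np.sin(t)/t if t>1e-9 else 1; d=np.array([x*s,y*s,np.cos(t)])
    else: d=np.array([x,y,1.])
    Ri=T[:3,:3].T; return -Ri@T[:3,3], Ri@d
def atz(n,rc,z,info=None):
    o,d=ray(n,rc,info); return o+d*(z-o[2])/d[2]
def save(n,f):
    p,d=camera(n); cv2.imwrite("pics/"+f,p[:,:,::-1]); return p,d
E
python3 - <<'E'
from h import *
o=get_obs(); print({k:np.round(v,3).tolist() for k,v in o.items()})
import workcell; print([n for n in dir(workcell) if 'tip' in n.lower()])
H={'gun':0,'squeeze_point':.05,'tank':0,'neck':.185,'half_mark':.185,'lid':.006,'small_pot':0.006,'tray':0,'feed':0,'pot':0,'jar':0}
for c in ("scene","side"):
    p,d=save(c,c+"0.png"); print(c)
    for n,z in H.items():
        for q in spot_point(c,n)[:2]:
            print(n,round(q["conf"],2),np.round(q["location"]),np.round(atz(c,q["location"],z),3)[:2])
E
```

```text
pics
{'clock': 0.0, 'joint_pos': [-1.206, 0.241, 0.004, 1.335, 0.0, 1.571], 'joint_vel': [0.001, -0.001, -0.001, 0.001, 0.0, -0.0], 'tau': [0.001, -37.232, 25.241, 0.017, 0.0, 0.0], 'eef_pos': [0.178, -0.466, 0.206], 'tool_rot': [0.983, 0.181, -0.0, -0.001], 'ft_force': [0.007, -0.304, 0.38], 'ft_torque': [-0.05, -0.019, -0.007], 'grip_width': 0.085}
['tip_reach']
scene
gun 0.74 [238. 346.] [0.48  0.013]
squeeze_point 0.73 [232. 349.] [0.483 0.025]
tank 0.85 [286. 404.] [0.528 0.25 ]
neck 0.94 [250. 414.] [0.521 0.248]
half_mark 0.71 [253. 413.] [0.531 0.248]
lid 0.84 [196. 256.] [ 0.506 -0.325]
small_pot 0.6 [218. 279.] [ 0.537 -0.206]
small_pot 0.42 [291. 271.] [ 0.77  -0.066]
tray 0.91 [206. 263.] [ 0.526 -0.281]
tray 0.69 [247. 218.] [ 0.734 -0.299]
feed 0.61 [346. 479.] [0.578 0.517]
pot 0.62 [323. 331.] [0.754 0.137]
jar 0.86 [245. 217.] [ 0.73  -0.309]
jar 0.29 [252. 413.] [0.405 0.216]
side
gun 0.8 [286. 376.] [0.472 0.019]
squeeze_point 0.75 [269. 372.] [0.485 0.017]
squeeze_point 0.68 [279. 351.] [0.534 0.066]
tank 0.9 [348. 348.] [0.524 0.252]
neck 0.71 [281. 349.] [0.524 0.251]
neck 0.47 [443. 308.] [0.553 0.649]
half_mark 0.66 [281. 350.] [0.524 0.25 ]
half_mark 0.6 [224. 357.] [0.525 0.024]
lid 0.65 [213. 367.] [ 0.514 -0.331]
lid 0.22 [282. 376.] [0.473 0.011]
small_pot 0.71 [236. 356.] [ 0.538 -0.197]
tray 0.64 [226. 356.] [ 0.543 -0.261]
feed 0.62 [442. 309.] [0.574 0.507]
feed 0.31 [281. 348.] [0.545 0.008]
pot 0.88 [305. 256.] [0.76  0.132]
jar 0.87 [219. 296.] [ 0.729 -0.283]
```

View pics/scene0.png

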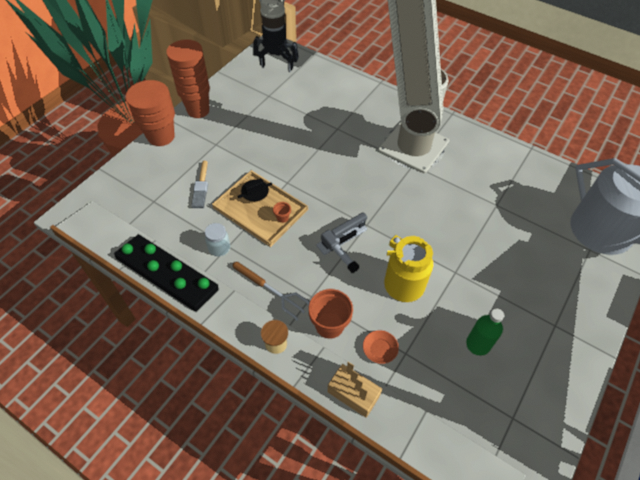

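View pics/side0.png

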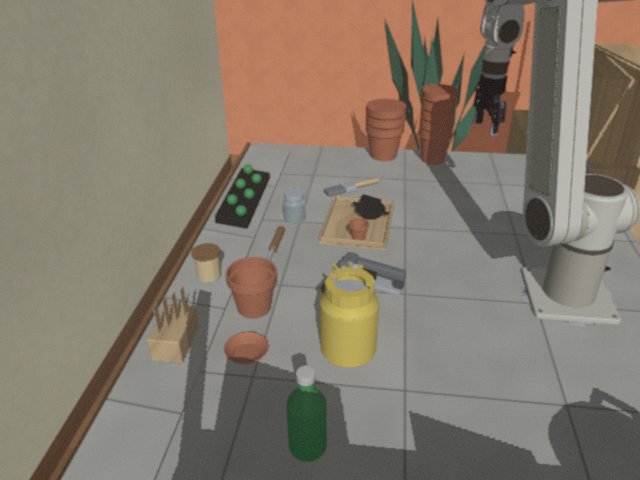

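```bash
python3 -c "
from h import *
print(tip_reach)
for c in('scene','side','wrist'):
  K,T=w2c(c);print(c,K.tolist(),-T[:3,:3].T@T[:3,3],T[:3,:3].round(3).tolist())"
```

```text
0.014
scene [[528.1883705703293, 0.0, 320.98253904081], [0.0, 528.1883705703293, 242.99852243526757], [0.0, 0.0, 1.0]] [1.32764596 0.45965965 1.38106648] [[-0.556, 0.831, 0.015], [0.684, 0.468, -0.56], [-0.473, -0.301, -0.828]]
side [[573.1438905975426, 0.0, 315.9776220077804], [0.0, 573.1438905975426, 227.36443253288533], [0.0, 0.0, 1.0]] [0.46086048 1.18999049 0.89824279] [[-0.991, -0.131, -0.012], [-0.059, 0.524, -0.849], [0.117, -0.841, -0.528]]
wrist [[371.64829954431775, 0.0, 317.67158228916776], [0.0, 371.64829954431775, 241.85600681145257], [0.0, 0.0, 1.0]] [ 0.25268269 -0.43905225  0.37514441] [[0.357, -0.934, -0.0], [-0.888, -0.34, 0.311], [-0.29, -0.111, -0.95]]
```

The scene view shows the lid at about (256,190) in the tray, the gun at (345,232) with its barrel toward (352,267), and the tank's neck at (414,250). The side view agrees. I'll move above the gun next.

>>> {"fn": "arm_command", "kwargs": {"translation": [[2.8,-2.3,-0.4],[5.6,-4.6,-0.8],[8.4,-6.8,-1.2],[11.2,-9,-1.6],[14,-11.3,-2.1]], "turn": [0,0,0,0,0], "hand": [0,0,0,0,0]}}

```text
clock: 1.62
eef_pos: [0.2693, -0.3102, 0.2284]
tool_rot: [0.983, 0.181, 0.0, 0.0]
ft_force: [1.1, -0.3, 0.0]
grip_width: 0.0857
```

>>> {"fn": "arm_command", "kwargs": {"translation": [[2.8,-2.3,-0.4],[5.6,-4.6,-0.8],[8.4,-6.8,-1.2],[11.2,-9,-1.6],[14,-11.3,-2.1]], "turn": [0,0,0,0,0], "hand": [0,0,0,0,0]}}

```text
clock: 2.03
eef_pos: [0.3598, -0.1545, 0.2497]
tool_rot: [0.983, 0.181, 0.0, 0.0]
ft_force: [0.3, -0.3, 0.1]
grip_width: 0.0854
```

>>> {"fn": "arm_command", "kwargs": {"translation": [[2.8,-2.3,-0.4],[5.6,-4.6,-0.8],[8.4,-6.8,-1.2],[11.2,-9,-1.6],[14,-11.3,-2.1]], "turn": [0,0,0,0,0], "hand": [0,0,0,0,0]}}

```text
clock: 2.45
eef_pos: [0.4503, 0.0011, 0.2706]
tool_rot: [0.983, 0.182, 0.0, 0.0]
ft_force: [0.3, -0.3, -0.1]
grip_width: 0.0849
```

```bash
cat >> h.py <<'E'
def st():
    o=get_obs(); m=R.from_quat(o["tool_rot"]).as_matrix()
    print("t",round(o["clock"],2),"pos",np.round(o["eef_pos"],4),"yaw",round(np.arctan2(m[1,0],m[0,0]),4),"tilt",np.round(m[:,2],3),"F",np.round(o["ft_force"],1),"w",round(o["grip_width"],4),"j",np.round(o["joint_pos"],2)); return o,m
def delta(t,yaw=None):
    "tool-frame shift (cm) and turn to bring TCP to world t, tool x to yaw"
    o,m=st(); s=m.T@(np.array(t)-o["eef_pos"])*100
    tn=None if yaw is None else -(((yaw-np.arctan2(m[1,0],m[0,0]))+np.pi/2)%np.pi-np.pi/2)
    print("shift",s.round(2),"turn",tn)
def top(n,d,info,z,f,ctr,half=.12,px=2000):
    "orthorectified plane at height z from picture, world x up, y left"
    pass
E
python3 - <<'E'
from h import *
st(); info=w2c("wrist"); p,d=save("wrist","w1.png")
for n,z in {'gun':0,'squeeze_point':.05,'trigger':.05}.items():
    for q in spot_point("wrist",n)[:2]: print(n,round(q["conf"],2),np.round(q["location"]),atz("wrist",q["location"],z,info).round(4))
E
```

```text
t 2.45 pos [0.4503 0.0011 0.2706] yaw 0.3651 tilt [ 0. -0. -1.] F [ 0.3 -0.3 -0.1] w 0.0849 j [ 0.    0.12  0.02  1.47 -0.    2.78]
gun 0.97 [169. 323.] [0.4771 0.0047 0.    ]
gun 0.23 [ 72. 152.] [0.5228 0.2465 0.    ]
squeeze_point 0.64 [167. 314.] [0.4814 0.0173 0.05  ]Traceback (most recent call last):
  File "<stdin>", line 4, in <module>
ValueError: it knows: brush, feed, gun, half_mark, jar, lid, neck, pot, rake, saucer, small_pot, squeeze_point, tank, tray
```

View pics/w1.png

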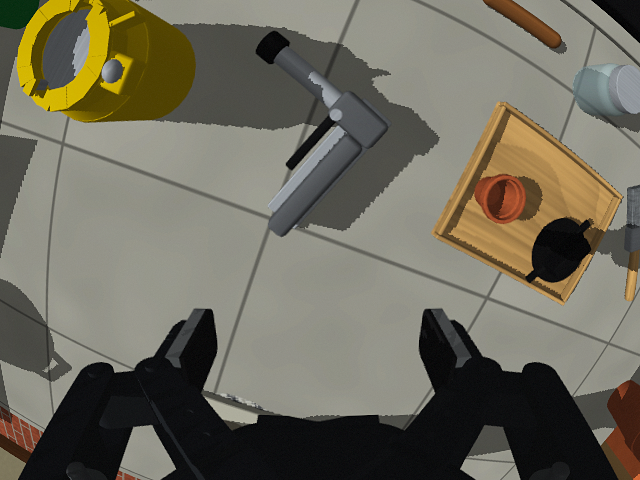

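The wrist view shows the handle from (275,230) to (370,140), the trigger bar at (290,165)-(335,118) and the barrel up to (272,45). To get the gun's pose, I'll project the depth into a top-down map.

```bash
cat >> h.py <<'E'
def cloud(n,d,info):
    K,T=info; v,u=np.mgrid[0:480,0:640]; x=(u-K[0,2])/K[0,0]; y=(v-K[1,2])/K[1,1]
    if n=="wrist":
        t=np.hypot(x,y)+1e-9; s=np.tan(np.minimum(t,1.5))/t; x=x*s; y=y*s
    P=np.stack([x*d,y*d,d],-1).reshape(-1,3); W=(P-T[:3,3])@T[:3,:3]
    W[(d<=0).ravel()]=np.nan; return W.reshape(480,640,3)
E
python3 - <<'E'
from h import *
info=w2c("wrist"); p,d=camera("wrist"); W=cloud("wrist",d,info); np.savez("w1.npz",p=p,W=W)
# handle top: height 59-66mm, not black
near=np.hypot(W[...,0]-.48,W[...,1]-.015)<.13
pts=W[near&(W[...,2]>.02)]
print(np.histogram(pts[:,2],bins=np.arange(.02,.08,.004)))
g=p.astype(int).sum(-1)
# fit: model top-down mask of handle+head via optimisation over (x,y,yaw)
m=near&(W[...,2]>.058)&(W[...,2]<.072)
from scipy.optimize import minimize
Q=W[m]; bl=(g[m]<110); 
def rect(P,x0,x1,y0,y1): # distance outside the rectangle
    dx=np.maximum(np.maximum(x0-P[:,0],P[:,0]-x1),0); dy=np.maximum(np.maximum(y0-P[:,1],P[:,1]-y1),0); return np.hypot(dx,dy)
def loc(q,P):
    c,s=np.cos(q[2]),np.sin(q[2]); D=P[:,:2]-q[:2]; return np.c_[D@[c,s],D@[-s,c]]
def cost(q):
    L=loc(q,Q[~bl]); hd=np.minimum(rect(L,-.080,.050,-.012,.012),rect(L,.05,.084,-.02,.02))
    return np.minimum(hd,.006).mean() 
best=min((minimize(cost,[.4771,.0047,a],method="Nelder-Mead",options=dict(initial_simplex=[[.477,.005,a],[.487,.005,a],[.477,.015,a],[.477,.005,a+.15]])) for a in np.arange(-3.1,3.1,.2)),key=lambda r:r.fun)
print(best.x,best.fun,len(Q),bl.sum())
L=loc(best.x,Q); 
for nm,k in(("gray",~bl),("black",bl)): print(nm,np.percentile(L[k],[1,5,50,95,99],axis=0).round(4).tolist())
H=L[(~bl)&(L[:,0]>-.07)&(L[:,0]<.04)&(abs(L[:,1])<.02)]
for a in np.arange(-.08,.05,.02):
    h=H[(H[:,0]>a)&(H[:,0]<a+.02)]
    if len(h): print(round(a,2),np.percentile(h[:,1],[2,98]).round(4),len(h))
m=p.copy(); cv2.imwrite("pics/crop.png",cv2.resize(p[10:250,230:410,::-1],None,fx=2.5,fy=2.5))
E
```

```text
(array([   0,    0,    0,    0,    0,   13,   30,   52,  197,  717, 3175,
       2153,  832,    0]), array([0.02 , 0.024, 0.028, 0.032, 0.036, 0.04 , 0.044, 0.048, 0.052,
       0.056, 0.06 , 0.064, 0.068, 0.072, 0.076]))
[ 0.47830294  0.00783202 -0.27816634] 0.0017678794693928447 6656 775
gray [[-0.075, -0.0207], [-0.0632, -0.0148], [0.0532, 0.0047], [0.08, 0.0904], [0.083, 0.1051]]
black [[-0.0485, -0.0231], [-0.0111, -0.0133], [0.0264, 0.0292], [0.0718, 0.1145], [0.0773, 0.1179]]
-0.08 [-0.0086  0.0142] 205
-0.06 [-0.0098  0.0128] 411
-0.04 [-0.0116  0.0113] 431
-0.02 [-0.0134  0.0097] 436
0.0 [-0.015   0.0082] 450
0.02 [-0.016   0.0063] 447
```

```bash
python3 - <<'E'
from h import *
z=np.load("w1.npz"); p,W=z["p"],z["W"]; g=p.astype(int).sum(-1)
q=np.array([.4783,.0078,-.353]); 
q[:2]+= 0
m=(np.hypot(W[...,0]-.48,W[...,1]-.015)<.13)&(W[...,2]>.058)&(W[...,2]<.066)&(g>=110)
Q=W[m][:,:2]
for it in range(6):
    c,s=np.cos(q[2]),np.sin(q[2]); D=Q-q[:2]; L=np.c_[D@[c,s],D@[-s,c]]
    H=L[(abs(L[:,1])<.018)]; xs=[];ys=[];ws=[]
    for a in np.arange(-.07,.04,.01):
        h=H[(H[:,0]>a)&(H[:,0]<a+.01),1]
        if len(h)>20: lo,hi=np.percentile(h,[2,98]); xs.append(a+.005);ys.append((lo+hi)/2);ws.append(hi-lo)
    k,b=np.polyfit(xs,ys,1); q[2]+=k; q[:2]+=b*np.array([-s,c])
allm=(np.hypot(W[...,0]-.48,W[...,1]-.015)<.13)&(W[...,2]>.058)
D=W[allm][:,:2]-q[:2]; c,s=np.cos(q[2]),np.sin(q[2]); L=np.c_[D@[c,s],D@[-s,c]]
x=L[abs(L[:,1])<.009,0]; print(q,np.round(ws,4),"xext",np.percentile(x,[.3,99.7]))
t=L[(L[:,1]>.016)&(L[:,1]<.06)&(L[:,0]<.045)]; print("trig",np.percentile(t,[2,98],axis=0))
t=L[(L[:,1]>.1)]; print("noz y",np.percentile(t,[1,99],axis=0))
sh=(np.percentile(x,.3)+np.percentile(x,99.7))/2-.002
G=q[:2]+sh*np.array([c,s]); print("origin",G,"squeeze",G+.013*np.array([-s,c]))
E
```

```text
[ 0.47742334  0.00542047 -0.3585151 ] [0.0227 0.0226 0.0229 0.0228 0.023  0.0228 0.0225 0.0231 0.0225 0.0219
 0.0225 0.0208] xext [-0.07683442  0.0816001 ]
trig [[-0.0721416   0.01654866]
 [ 0.00853635  0.047244  ]]
noz y [[0.05302394 0.10030574]
 [0.07540753 0.12607827]]
origin [0.47778184 0.00528614] squeeze [0.48234333 0.01745959]
```

View pics/crop.png

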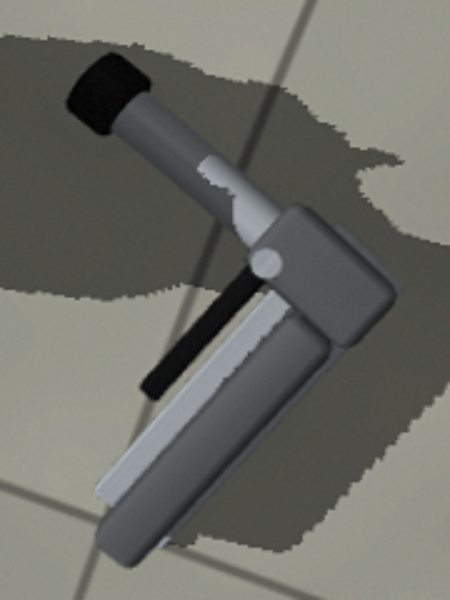

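The gun's pose is clear: its origin is at about (0.478, 0.005) with yaw -0.36. The network's squeeze point agrees to 1 mm. I'll align the jaws using the half-turned orientation, which keeps joint 6 in range.

>>> {"fn": "arm_command", "kwargs": {"translation": [[0.8,0,2.2],[1.6,0,4.5],[2.4,0,6.8],[3.2,0,9],[3.2,0,11]], "turn": [-0.12,-0.24,-0.36,-0.48,-0.6], "hand": [0,0,0,0,0]}}

```text
clock: 3.07
eef_pos: [0.4798, 0.0096, 0.159]
tool_rot: [0.885, 0.466, -0.0, 0.0]
ft_force: [-0.2, -0.1, -0.9]
grip_width: 0.0854
```

>>> {"fn": "arm_command", "kwargs": {"translation": [[0,0,0],[0,0,0],[0,0,0],[0,0,0],[0,0,0]], "turn": [-0.12,-0.24,-0.36,-0.48,-0.6], "hand": [0,0,0,0,0]}}

```text
clock: 3.48
eef_pos: [0.4788, 0.0091, 0.1602]
tool_rot: [0.708, 0.706, -0.0, -0.0]
ft_force: [-0.7, 0.1, -0.1]
grip_width: 0.0852
```

>>> {"fn": "arm_command", "kwargs": {"translation": [[0,0,0],[0,0,0],[0,0,0],[0,0,0],[0,0,0]], "turn": [-0.12,-0.24,-0.36,-0.48,-0.6], "hand": [0,0,0,0,0]}}

```text
clock: 3.9
eef_pos: [0.4788, 0.0091, 0.1603]
tool_rot: [0.468, 0.884, -0.0, -0.0]
ft_force: [0.2, -0.0, 1.0]
grip_width: 0.0854
```

>>> {"fn": "arm_command", "kwargs": {"translation": [[0,0,0],[0,0,0],[0,0,0],[0,0,0],[0,0,0]], "turn": [-0.12,-0.24,-0.36,-0.48,-0.62], "hand": [0,0,0,0,0]}}

```text
clock: 4.32
eef_pos: [0.4789, 0.0091, 0.1603]
tool_rot: [0.183, 0.983, -0.0, -0.0]
ft_force: [-0.4, 0.6, -1.0]
grip_width: 0.0853
```

```bash
python3 - <<'E'
from h import *
delta([.4804,.0123,.046],-.3585)
info=w2c("wrist"); p,d=save("wrist","w2.png")
for n,z in {'gun':0,'squeeze_point':.05}.items():
    for q in spot_point("wrist",n)[:1]: print(n,round(q["conf"],2),np.round(q["location"]),atz("wrist",q["location"],z,info).round(4))
# projected expected corners drawn on the picture
K,T=info
G=np.array([.4778,.0053]);a=-.3585;B=np.array([[np.cos(a),-np.sin(a)],[np.sin(a),np.cos(a)]])
im=p[:,:,::-1].copy()
for x,y,z in[(-.08,-.012,.063),(-.08,.012,.063),(.05,-.012,.063),(.05,.012,.063),(0,.038,.061),(0,.028,.061),(.084,0,.067)]:
    w=T@np.r_[B@[x,y]+G,z,1]; t=np.arctan2(np.hypot(w[0],w[1]),w[2]); u=w[:2]/np.hypot(w[0],w[1])*t*K[0,0]+K[:2,2]
    cv2.circle(im,tuple(int(v) for v in u),2,(0,0,255),-1)
cv2.imwrite("pics/w2.png",im)
E
```

```text
t 4.32 pos [0.4789 0.0091 0.1603] yaw 2.7731 tilt [-0.001 -0.    -1.   ] F [-0.4  0.6 -1. ] w 0.0853 j [ 0.02  0.23 -0.14  1.21 -0.    0.39]
shift [-0.03  0.36 11.43] turn -0.010022454722323104
gun 0.82 [213. 315.] [0.4776 0.0062 0.    ]
squeeze_point 0.88 [226. 332.] [0.4807 0.0201 0.05  ]
```

View pics/w2.png

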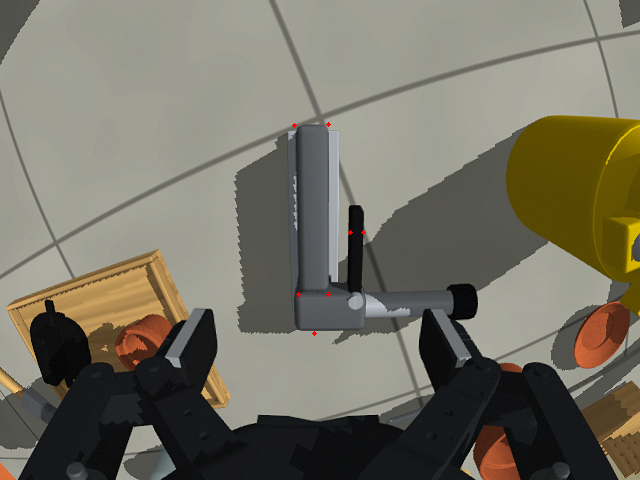

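The predicted corners lie on the handle and trigger edges to within about 1 mm (handle around (313,210), trigger (356,232)). Descending and squeezing next.

>>> {"fn": "arm_command", "kwargs": {"translation": [[0,0.4,3],[0,0.4,6],[0,0.4,9],[0,0.4,11.4],[0,0.4,11.4]], "turn": [-0.01,-0.01,-0.01,-0.01,-0.01], "hand": [0,0,0,0,0]}}

```text
clock: 4.88
eef_pos: [0.4764, 0.0137, 0.0418]
tool_rot: [0.182, 0.983, -0.001, -0.005]
ft_force: [-0.5, 0.2, -0.6]
grip_width: 0.0854
```

>>> {"fn": "arm_command", "kwargs": {"translation": [[0,0,0],[0,0,0],[0,0,0],[0,0,0],[0,0,0]], "turn": [0,0,0,0,0], "hand": [0.3,0.35,0.4,0.45,0.45]}}

```text
clock: 5.3
eef_pos: [0.4824, 0.0146, 0.0478]
tool_rot: [0.18, 0.984, 0.0, 0.001]
ft_force: [0.0, -0.0, -0.9]
grip_width: 0.0467
```

```bash
python3 -c "
from h import *
st()"
```

```text
t 5.3 pos [0.4824 0.0146 0.0478] yaw 2.7794 tilt [ 0.003  0.    -1.   ] F [ 0.  -0.  -0.9] w 0.0467 j [ 0.03  0.34 -0.31  0.92 -0.    0.39]
```

>>> {"fn": "arm_command", "kwargs": {"translation": [[0,-0.1,0],[0,-0.2,0],[0,-0.2,0],[0,-0.2,0],[0,-0.2,0]], "turn": [0,0,0,0,0], "hand": [0.45,0.5,0.53,0.55,0.55]}}

```text
clock: 5.72
eef_pos: [0.4804, 0.0127, 0.0463]
tool_rot: [0.18, 0.984, 0.0, -0.0]
ft_force: [0.2, -0.5, 1.3]
grip_width: 0.0387
```

>>> {"fn": "arm_command", "kwargs": {"translation": [[0,0,0],[0,0,0],[0,0,0],[0,0,0],[0,0,0]], "turn": [0,0,0,0,0], "hand": [0.58,0.6,0.6,0.6,0.6]}}

```text
clock: 6.13
eef_pos: [0.4804, 0.0127, 0.0463]
tool_rot: [0.18, 0.984, -0.0, -0.0]
ft_force: [0.1, 0.0, 0.0]
grip_width: 0.0344
```

```bash
python3 -c "
from h import *
st()"
```

```text
t 6.13 pos [0.4804 0.0127 0.0463] yaw 2.7798 tilt [-0. -0. -1.] F [0.1 0.  0. ] w 0.0344 j [ 0.03  0.34 -0.31  0.92 -0.    0.39]
```

```bash
python3 -c "
from h import *
st();save('wrist','w3.png')
p,d=camera('side'); q=p[220:320,310:430,::-1]; cv2.imwrite('pics/s3.png',cv2.resize(q,None,fx=4,fy=4))
a=cv2.imread('pics/w3.png'); b=cv2.imread('pics/s3.png'); b=cv2.resize(b,(384,320)); a=cv2.resize(a[80:480],(416,260*1)); c=np.zeros((580,416,3),np.uint8); c[:260]=a; c[260:580,:384]=b; cv2.imwrite('pics/m3.png',c)"
```

```text
t 6.13 pos [0.4804 0.0127 0.0463] yaw 2.7798 tilt [-0. -0. -1.] F [0.1 0.  0. ] w 0.0344 j [ 0.03  0.34 -0.31  0.92 -0.    0.39]
```

View pics/m3.png

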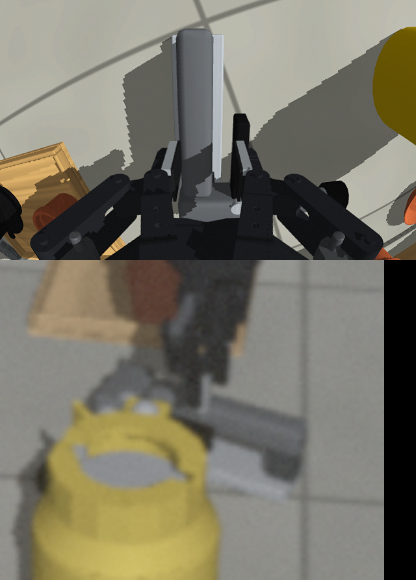

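```bash
python3 -c "
from h import *
info=w2c('wrist');p,d=camera('wrist')
W=cloud('wrist',d,info); np.savez('w3.npz',p=p,W=W)
cv2.imwrite('pics/c3.png',cv2.resize(p[220:420,210:450,::-1],None,fx=3,fy=3,interpolation=cv2.INTER_CUBIC))
G=np.array([.4778,.0053]);a=-.3585;c,s=np.cos(a),np.sin(a)
D=W[...,:2]-G; X=D@[c,s];Y=D@[-s,c];Z=W[...,2]
for x in np.arange(-.03,.012,.004):
  m=(abs(X-x)<.002)&(Z>.045)&(abs(Y)<.07); h=np.histogram(Y[m],bins=np.arange(-.03,.056,.004))[0]; print(round(x,3),h)
for y in np.arange(-.03,.052,.004):
  m=(abs(Y-y)<.002)&(abs(X+.002)<.012)&(Z>.03); print(round(y,3), np.percentile(Z[m],[5,50,95]).round(3) if m.any() else None)
"
```

```text
-0.03 [ 0  0  0  0 36 74 90 82 79 90 34  0  0  0  0  0  0  0  0  0  0]
-0.026 [ 0  0  0  0 31 78 81 76 81 88 34  0  0  0  0  0  0  0  0  0  0]
-0.022 [  0   0   0   0 128 265 256 141  85  78  32  91 139 145  42   0   0   0
   0   0   0]
-0.018 [   0    0   22  625 1516 1667 1085  237   84   75   25  302 1245 1643
 1444  570  104    0    0    0    0]
-0.014 [ 20  43 314 431 356 121  90 133 139 126  84  44   8 120 353 464 289   5
  35 270 416]
-0.01 [  85  198  559  674  668  253  371 1054 1071 1058 1029  898  165  299
  783  831  569  142  145  411  584]
-0.006 [374 301 331  52 131 186  72  72  72  65  25   0   0 187 139 180 379 315
 356  96 498]
-0.002 [131  55   0   0  82 190  71  71  71  75  23   0   0 137  65   4  46  84
 117 124 417]
0.002 [118  31   0   0  59 189  57  69  69  67  23   0   0 144  39   0  12  63
 121 116 283]
0.006 [ 82   8   0   0  56 177  69  61  67  67  21   0   0 133  27   0   0  28
  90 230 512]
0.01 [ 27   0   0   0  44 132  66  54  64  61  24   0   0  90  12   0   0   0
  63 209 270]
-0.03 [0.118 0.127 0.13 ]
-0.026 [0.116 0.126 0.167]
-0.022 [0.085 0.123 0.168]
-0.018 [0.086 0.13  0.167]
-0.014 [0.082 0.113 0.164]
-0.01 [0.062 0.099 0.127]
-0.006 [0.063 0.064 0.146]
-0.002 [0.064 0.149 0.163]
0.002 [0.064 0.153 0.165]
0.006 [0.063 0.153 0.164]
0.01 [0.06  0.154 0.165]
0.014 [0.146 0.157 0.165]
0.018 [0.145 0.152 0.161]
0.022 [0.136 0.145 0.146]
0.026 [0.059 0.104 0.127]
0.03 [0.061 0.113 0.165]
0.034 [0.062 0.124 0.167]
0.038 [0.062 0.122 0.168]
0.042 [0.116 0.126 0.165]
0.046 [0.119 0.128 0.132]
0.05 [0.124 0.136 0.163]
```

View pics/c3.png

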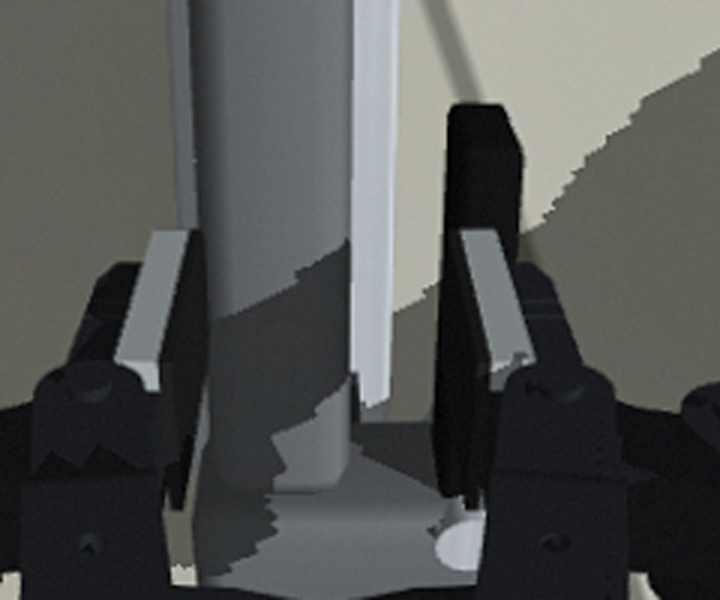

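```bash
python3 -c "
from h import *
z=np.load('w3.npz');W=z['W']
for u,v in[(175,233),(165,260),(155,300),(140,350),(475,233),(485,265),(500,330),(300,300),(485,120),(480,200)]:
  print(u,v,W[220+v//3,210+u//3].round(4))
print(camera_info('wrist').keys(), tip_reach)
K,T=w2c('wrist'); o=get_obs(); print((T@np.r_[o['eef_pos'],1]).round(4))
"
```

```text
175 233 [ 0.4625 -0.0027  0.0778]
165 260 [ 0.4626 -0.003   0.0854]
155 300 [ 0.4627 -0.0032  0.0961]
140 350 [ 0.4624 -0.0032  0.1077]
475 233 [0.4775 0.0357 0.0768]
485 265 [0.4772 0.0357 0.0871]
500 330 [0.4772 0.0354 0.1033]
300 300 [0.4861 0.0064 0.0639]
485 120 [0.473  0.0421 0.0508]
480 200 [0.4804 0.0377 0.0617]
dict_keys(['mtx', 'world_to_cam']) 0.014
[4.000e-04 2.370e-02 1.843e-01 1.000e+00]
```

```bash
python3 -c "
from h import *
G=np.array([.4778,.0053]);a=-.3585;c,s=np.cos(a),np.sin(a)
for n in('scene','side'):
  p,d=camera(n);W=cloud(n,d,w2c(n));D=W[...,:2]-G; X=D@[c,s];Y=D@[-s,c];Z=W[...,2]
  m=(abs(X)<.02)&(abs(Y)<.08)&(Z>.005)&(Z<.16)
  h,_,_=np.histogram2d(Z[m],Y[m],bins=[np.arange(.005,.16,.01),np.arange(-.08,.081,.01)]);print(n);print(h[::-1].astype(int))
"
```

```text
scene
[[ 0  0  1  6  3  0  3  3  1  2  8  5  0  3  6  0]
 [ 0  0  1  4  4  1  5  2  0  0 12  9  1  5  3  0]
 [ 0  0  0  2  9  1  4  0  0  0  5 11  4  4  0  0]
 [ 0  0  0  1  4  4  9  1  0  0  8 10  4  4  0  0]
 [ 0  0  0  0  0  0 11  2  0  0  2  4  0  0  0  0]
 [ 0  0  0  0  0  1 10  3  0  0  2  5  0  0  0  0]
 [ 0  0  0  0  0  1 14  0  0  0  6  7  0  0  0  0]
 [ 0  0  0  0  0  1 11  0  0  1  7  0  0  0  0  0]
 [ 0  0  0  0  0  0  1 12  6  0  3  5  0  0  0  0]
 [ 0  0  0  0  0  0  8 17 18  0 11 20  0  0  0  0]
 [ 0  0  0  0  0  0  0  0  7  1  0 15  0  0  0  0]
 [ 0  0  0  0  0  0  0  0  2  0  0  4  0  0  0  0]
 [ 0  0  0  0  0  0  0  0  0  0  0  0  0  0  0  0]
 [ 0  0  0  0  0  0  0  9  2  0  1  0  0  0  0  0]
 [ 6  6  7  4  0  0  0 13  0  8 10  5 10  4  4 10]]
side
[[ 0  0  1  3  7  0  1  7  2  0  7 19  0  2 18 13]
 [ 0  0  1  2  7  2  7 11  0  0  9 20  0  2 27  2]
 [ 0  0  0  3  4  0  2  7  0  0  0 11  2 15 11  0]
 [ 0  0  0  0  3  4 10  8  0  0  1  9  4 25  3  0]
 [ 0  0  0  0  0  0 10  5  0  0  1  3  1  1  0  0]
 [ 0  0  0  0  0  0  1 18  0  0  2 23  5  0  0  0]
 [ 0  0  0  0  0  0  4 15  0  0  4 22  7  0  0  0]
 [ 0  0  0  0  0  0  4 15  0  0  0 14  8  0  0  0]
 [ 0  0  0  0  0  0  4  6  0  0  1 11  0  0  0  0]
 [ 0  0  0  0  0  0  1 13 23 11  0 31 10  0  0  0]
 [ 0  0  0  0  0  0  0  0  2 48  0 11  7  0  0  0]
 [ 0  0  0  0  0  0  0  0  1 10  0  2  2  0  0  0]
 [ 0  0  0  0  0  0  0  0  0  0  0  0  0  0  0  0]
 [ 0  0  0  0  0  0  0  0  0  0  0  0  0  0  0  0]
 [ 0  0  0  0  0  1 18 15 16 15 14  0  0  0  0  0]]
```

All three views show the pad tips at z≈0.075, about 40 mm above where the TCP reading puts them. That explains why the pads closed over the gun without touching it. I'll go by the pictures: open, go down by 3.9 cm, and check the tips before closing.

>>> {"fn": "arm_command", "kwargs": {"translation": [[0,0,0],[0,0,0],[0,0,0],[0,0,0],[0,0,0]], "turn": [0,0,0,0,0], "hand": [0,0,0,0,0]}}

```text
clock: 6.8
eef_pos: [0.4805, 0.0127, 0.0463]
tool_rot: [0.18, 0.984, 0.0, 0.0]
ft_force: [-0.4, 0.3, -0.9]
grip_width: 0.085
```

>>> {"fn": "arm_command", "kwargs": {"translation": [[0,0,0.9],[0,0,1.8],[0,0,2.7],[0,0,3.5],[0,0,3.5]], "turn": [0,0,0,0,0], "hand": [0,0,0,0,0]}}

```text
clock: 7.22
eef_pos: [0.4784, 0.0126, 0.0089]
tool_rot: [0.18, 0.984, -0.0, -0.002]
ft_force: [0.8, 0.6, 0.1]
grip_width: 0.0851
```

```bash
cat >> h.py <<'E'
def sect(x0=0,G=(.4778,.0053),a=-.3585,n="wrist",half=.012,zs=(.02,.15)):
    c,s=np.cos(a),np.sin(a); info=w2c(n); p,d=camera(n);W=cloud(n,d,info);D=W[...,:2]-np.array(G); X=D@[c,s];Y=D@[-s,c];Z=W[...,2]
    m=(abs(X-x0)<half)&(abs(Y)<.08)&(Z>zs[0])&(Z<zs[1])
    h,_,_=np.histogram2d(Z[m],Y[m],bins=[np.arange(zs[0],zs[1]+.001,.005),np.arange(-.08,.081,.005)])
    np.set_printoptions(linewidth=200)
    for i in range(len(h))[::-1]: print(round(zs[0]+.005*i,3),"".join(".+#"[min(2,int(v>0)+int(v>8))] for v in h[i]))
    return p
E
python3 -c "
from h import *
st(); sect(-.012,half=.006); sect(-.005,n='scene',half=.02)"
```

```text
t 7.22 pos [0.4784 0.0126 0.0089] yaw 2.7798 tilt [-0.004 -0.    -1.   ] F [0.8 0.6 0.1] w 0.0851 j [ 0.03  0.39 -0.36  0.83 -0.    0.39]
0.145 ................................
0.14 ...###+.....................+###
0.135 ...####+...................#####
0.13 ...#####..###........+###..#####
0.125 ...####...###+.#####.+###..+####
0.12 ..+###....###############...+###
0.115 ..+###...#################...###
0.11 ..####..####+#############+..###
0.105 ..####.+###+..#######++####..###
0.1 ..########+.............########
0.095 ..########..............########
0.09 ..+#######...............#######
0.085 ....+####................#####+.
0.08 ......+##................###+...
0.075 ......###................####...
0.07 ......###................####...
0.065 ......###.....###+.......####...
0.06 ......###....######..###.####...
0.055 ......###....#....#..###.####...
0.05 ......+##............###.###+...
0.045 ........#............###.#......
0.04 .....................###........
0.035 ................................
0.03 ................................
0.025 ................................

[... 337 characters left out ...]
+++..+++
0.105 ...+++.+.......+......+..+++..++
0.1 ..+++++.++...............+++++++
0.095 ...+++++.................+++.+++
0.09 .....++..................++++...
0.085 ......++..................++....
0.08 .......+++.................++...
0.075 ......+++.................+.+...
0.07 ......+++.......++....+..++++...
0.065 .......++....++++++..++...+++...
0.06 .......++....+++++...+++.++++...
0.055 ........+....+..+++.++++.+++....
0.05 .......++.......+++...++..+.....
0.045 ......+++........+....+..++.....
0.04 ................+.....+.........
0.035 .................+..............
0.03 ................................
0.025 ................................
0.02 ................................
```

The cross-section shows the open pads straddling the handle and trigger, with tips at about z 0.045. Closing in stages now.

>>> {"fn": "arm_command", "kwargs": {"translation": [[0,0,0.2],[0,0,0.2],[0,0,0.2],[0,0,0.2],[0,0,0.2]], "turn": [0,0,0,0,0], "hand": [0.25,0.35,0.42,0.46,0.46]}}

```text
clock: 7.73
eef_pos: [0.4814, 0.0139, 0.0101]
tool_rot: [0.179, 0.984, 0.001, 0.001]
ft_force: [0.8, 5.5, 2.6]
grip_width: 0.0459
```

>>> {"fn": "arm_command", "kwargs": {"translation": [[0,0,0],[0,0,0],[0,0,0],[0,0,0],[0,0,0]], "turn": [0,0,0,0,0], "hand": [0.5,0.52,0.54,0.56,0.56]}}

```text
clock: 8.15
eef_pos: [0.481, 0.0121, 0.0106]
tool_rot: [0.18, 0.984, -0.001, 0.001]
ft_force: [-3.2, -0.4, 8.7]
grip_width: 0.0383
```

```bash
python3 -c "
from h import *
st(); sect(-.016,half=.006)"
```

```text
t 8.15 pos [0.481  0.0121 0.0106] yaw 2.7799 tilt [ 0.002 -0.001 -1.   ] F [-3.2 -0.4  8.7] w 0.0383 j [ 0.03  0.39 -0.35  0.83 -0.    0.39]
0.145 ................................
0.14 ................................
0.135 ....###......###..+###......###.
0.13 ...+###+..######+#######+..+###.
0.125 ....#####..#############..#####.
0.12 ....####...+###########...+####.
0.115 ....+###+...###########...+###+.
0.11 .....####...###########...####..
0.105 .....####..+###++.+####...####..
0.1 .....+###+.+###.....###..####...
0.095 ......####.###+.....+###.####...
0.09 ......####.###.......###.####...
0.085 .......###+###.......###.###....
0.08 .......#######.......###+###....
0.075 ..........+##+.......###........
0.07 ............##.......##.........
0.065 ............#####+...##.........
0.06 ............###########.........
0.055 ............##....#####.........
0.05 ............##....#####.........
0.045 ............##....#####.........
0.04 ............#+....#####.........
0.035 ................................
0.03 ................................
0.025 ................................
0.02 ................................
```

>>> {"fn": "arm_command", "kwargs": {"translation": [[0,0,0],[0,0,0],[0,0,0],[0,0,0],[0,0,0]], "turn": [0,0,0,0,0], "hand": [0.58,0.62,0.66,0.66,0.66]}}

```text
clock: 8.62
eef_pos: [0.4809, 0.0117, 0.0108]
tool_rot: [0.18, 0.984, -0.001, 0.001]
ft_force: [-3.2, -0.9, 10.8]
grip_width: 0.0369
```

```bash
python3 -c "
from h import *
st(); sect(-.02,half=.004,zs=(.03,.07))"
```

```text
t 8.62 pos [0.4809 0.0117 0.0108] yaw 2.7798 tilt [ 0.002 -0.002 -1.   ] F [-3.2 -0.9 10.8] w 0.0369 j [ 0.03  0.39 -0.35  0.83 -0.    0.39]
0.065 ..............###+..............
0.06 .............######+............
0.055 .............#....##............
0.05 ...................#............
0.045 ...................+............
0.04 ...................+............
0.035 ................................
0.03 ................................
```

The fingers stall at 37 mm against a 29 mm command, and the trigger lies against the handle, so it is fully squeezed. Releasing and lifting.

>>> {"fn": "arm_command", "kwargs": {"translation": [[0,0,0],[0,0,0],[0,0,0],[0,0,0],[0,0,0]], "turn": [0,0,0,0,0], "hand": [0.5,0.3,0.1,0,0]}}

```text
clock: 9.08
eef_pos: [0.48, 0.0121, 0.0091]
tool_rot: [0.18, 0.984, -0.001, -0.0]
ft_force: [-0.7, -0.3, -0.4]
grip_width: 0.0855
```

>>> {"fn": "arm_command", "kwargs": {"translation": [[0,0,0],[0,0,-3],[0,0,-7],[0,0,-11],[0,0,-15]], "turn": [0,0,0,0,0], "hand": [0,0,0,0,0]}}

```text
clock: 9.5
eef_pos: [0.4796, 0.0123, 0.1606]
tool_rot: [0.18, 0.984, -0.0, -0.001]
ft_force: [1.3, -1.0, -0.5]
grip_width: 0.0857
```

```bash
python3 -c "
from h import *
st(); sect(-.01,half=.01,zs=(.03,.07))
z=np.load('w1.npz');p,W=z['p'],z['W'];g=p.astype(int).sum(-1)
m=(np.hypot(W[...,0]-.51,W[...,1]+.328)<.09)&(W[...,2]>.02)&(g<150)
Q=W[m]; print(len(Q),np.histogram(Q[:,2],bins=np.arange(.02,.08,.004)))
for lo,hi in((.06,.075),(.028,.04)):
  q=Q[(Q[:,2]>lo)&(Q[:,2]<hi),:2].astype(np.float32)
  print(lo,len(q),cv2.minAreaRect(q),q.mean(0))
c=Q[:,:2].mean(0)
K=w2c('wrist')
"
```

```text
t 9.5 pos [0.4796 0.0123 0.1606] yaw 2.7794 tilt [-0.002 -0.001 -1.   ] F [ 1.3 -1.  -0.5] w 0.0857 j [ 0.03  0.23 -0.13  1.21 -0.    0.39]
0.065 ..............+###..............
0.06 .............######..###........
0.055 .............#....#..##+........
0.05 .....................+++........
0.045 .....................##+........
0.04 .....................+++........
0.035 ................................
0.03 ................................
2817 (array([   2,    0,   39, 1358,  259,   87,   96,   79,   84,  105,   97,  337,  274,    0]), array([0.02 , 0.024, 0.028, 0.032, 0.036, 0.04 , 0.044, 0.048, 0.052, 0.056, 0.06 , 0.064, 0.068, 0.072, 0.076]))
0.06 708 ((0.5054535269737244, -0.326615571975708), (0.02298159711062908, 0.06379331648349762), 62.816978454589844) [ 0.5055528  -0.32398215]
0.028 1656 ((0.5061545968055725, -0.3273254930973053), (0.09094196557998657, 0.09311504662036896), 18.28087615966797) [ 0.50833404 -0.31199184]
```

The trigger has sprung back to y 25–40 mm. The lid is at about (0.5055, -0.3266) with its bar at yaw -0.475. I'll move above it.

>>> {"fn": "arm_command", "kwargs": {"translation": [[-1.5,-3.1,0],[-3,-6.2,0],[-4.5,-9.3,0],[-6,-12.4,0],[-7.2,-15.4,0]], "turn": [0,0,0,0,0], "hand": [0,0,0,0,0]}}

```text
clock: 9.97
eef_pos: [0.4933, -0.1588, 0.1591]
tool_rot: [0.18, 0.984, -0.0, 0.0]
ft_force: [0.6, -0.9, -0.0]
grip_width: 0.0856
```

>>> {"fn": "arm_command", "kwargs": {"translation": [[-1.5,-3.1,0],[-3,-6.2,0],[-4.5,-9.3,0],[-6,-12.4,0],[-7.2,-15.4,0]], "turn": [0.03,0.06,0.09,0.11,0.11], "hand": [0,0,0,0,0]}}

```text
clock: 10.38
eef_pos: [0.5058, -0.3285, 0.1587]
tool_rot: [0.234, 0.972, -0.0, -0.0]
ft_force: [0.8, 0.7, -0.6]
grip_width: 0.0855
```

>>> {"fn": "arm_command", "kwargs": {"translation": [[0,0,0],[0,0,0],[0,0,0]], "turn": [0,0,0], "hand": [0,0,0]}}

```text
clock: 10.63
eef_pos: [0.5055, -0.3261, 0.1586]
tool_rot: [0.234, 0.972, 0.0, -0.001]
ft_force: [-0.1, 0.5, -1.0]
grip_width: 0.0851
```

```bash
cat > lid.py <<'E'
from h import *
o,mm=st(); info=w2c('wrist'); p,d=save('wrist','w4.png'); W=cloud('wrist',d,info); g=p.astype(int).sum(-1)
m=(np.hypot(W[...,0]-.5055,W[...,1]+.3266)<.085)&(g<170)
Q=W[m]
for lo,hi in((.062,.072),(.029,.038)):
  q=Q[(Q[:,2]>lo)&(Q[:,2]<hi),:2].astype(np.float32); print(lo,len(q),cv2.minAreaRect(q))
print(spot_point('wrist','lid')[:1],[atz('wrist',r['location'],.006,info).round(4) for r in spot_point('wrist','lid')[:1]])
E
python3 lid.py
```

```text
t 10.63 pos [ 0.5055 -0.3261  0.1586] yaw 2.6691 tilt [-0.001  0.001 -1.   ] F [-0.1  0.5 -1. ] w 0.0851 j [-0.57  0.47  0.21  1.31  0.   -0.1 ]
0.062 2393 ((0.5048931837081909, -0.3276771306991577), (0.021321594715118408, 0.06247779726982117), 63.056846618652344)
0.029 7199 ((0.5053190588951111, -0.32784169912338257), (0.09074399620294571, 0.09260410070419312), 19.02631187438965)
[{'location': [219.0, 318.0], 'conf': 0.84}] [array([ 0.5083, -0.3276,  0.006 ])]
```

>>> {"fn": "arm_command", "kwargs": {"translation": [[0,-0.15,4],[0,-0.15,8],[0,-0.15,11],[0,-0.15,13],[0,-0.15,14.4]], "turn": [0,0,0,0,0], "hand": [0,0,0,0,0]}}

```text
clock: 11.2
eef_pos: [0.5039, -0.3252, 0.0126]
tool_rot: [0.233, 0.973, 0.001, -0.002]
ft_force: [0.6, -0.6, 0.6]
grip_width: 0.0851
```

>>> {"fn": "arm_command", "kwargs": {"translation": [[0,0,0],[0,0,0],[0,0,0]], "turn": [0,0,0], "hand": [0.1,0.2,0.3]}}

```text
clock: 11.45
eef_pos: [0.5065, -0.3276, 0.0168]
tool_rot: [0.233, 0.972, -0.0, 0.001]
ft_force: [-0.5, -0.2, 0.5]
grip_width: 0.0597
```

```bash
python3 -c "
from h import *
st(); sect(0.012,G=(.505,-.3277),a=2.671,half=.006,zs=(.01,.12))"
```

```text
t 11.45 pos [ 0.5065 -0.3276  0.0168] yaw 2.6708 tilt [ 0.002 -0.001 -1.   ] F [-0.5 -0.2  0.5] w 0.0597 j [-0.57  0.58  0.    0.99 -0.   -0.1 ]
0.115 ..+###...##############...###+..
0.11 ..+###...###+#+.+##.###..+###...
0.105 ...###..####........####.####...
0.1 ...########..........########...
0.095 ...########..........########...
0.09 ...+######...........+######+...
0.085 ......+###...........+###+......
0.08 ........##...........###........
0.075 .......###...........####.......
0.07 .......###......+....####.......
0.065 .......###...######..####.......
0.06 .......###...#....+..####.......
0.055 .......###...........####.......
0.05 ........##...........###+.......
0.045 .........+...........+.+........
0.04 ................................
0.035 .......#######....#######.......
0.03 .......#######....#######.......
0.025 ................................
0.02 ...............................#
0.015 ...............................#
0.01 ...............................+
```

>>> {"fn": "arm_command", "kwargs": {"translation": [[0,0,0.2],[0,0,0.3],[0,0,0.3],[0,0,0.3],[0,0,0.3]], "turn": [0,0,0,0,0], "hand": [0.4,0.5,0.6,0.7,0.8]}}

```text
clock: 11.92
eef_pos: [0.5057, -0.3279, 0.0129]
tool_rot: [0.234, 0.972, -0.0, 0.0]
ft_force: [0.0, -0.3, -0.8]
grip_width: 0.0216
```

>>> {"fn": "arm_command", "kwargs": {"translation": [[0,0,0],[0,0,0],[0,0,0],[0,0,0],[0,0,0]], "turn": [0,0,0,0,0], "hand": [0.9,1,1,1,1]}}

```text
clock: 12.33
eef_pos: [0.5057, -0.3279, 0.0127]
tool_rot: [0.234, 0.972, -0.0, 0.0]
ft_force: [-0.9, 0.1, 4.0]
grip_width: 0.0213
```

```bash
python3 -c "
from h import *
st()"
```

```text
t 12.33 pos [ 0.5057 -0.3279  0.0127] yaw 2.6698 tilt [ 0.001 -0.001 -1.   ] F [-0.9  0.1  4. ] w 0.0213 j [-0.58  0.58 -0.    0.98 -0.   -0.1 ]
```

Gripped at 21 mm. Lifting the lid and carrying it to a viewpoint beside the tank.

>>> {"fn": "arm_command", "kwargs": {"translation": [[0,0,-2],[0,0,-6],[0,0,-10],[0,0,-14],[0,0,-18]], "turn": [0,0,0,0,0], "hand": [1,1,1,1,1]}}

```text
clock: 12.75
eef_pos: [0.5045, -0.3271, 0.193]
tool_rot: [0.234, 0.972, 0.0, -0.001]
ft_force: [0.8, -0.7, -0.1]
grip_width: 0.0213
```

>>> {"fn": "arm_command", "kwargs": {"translation": [[0,0,-3],[1,2,-5],[2,5,-6],[3.5,8,-6],[5,11,-6]], "turn": [0,0,0,0,0], "hand": [1,1,1,1,1]}}

```text
clock: 13.17
eef_pos: [0.5109, -0.2062, 0.2524]
tool_rot: [0.234, 0.972, 0.0, 0.0]
ft_force: [1.5, -0.3, -1.7]
grip_width: 0.0216
```

>>> {"fn": "arm_command", "kwargs": {"translation": [[1.5,3,0],[3,6,0],[4.5,9.3,0],[6,12.6,0],[7.5,16,0]], "turn": [0,0,0,0,0], "hand": [1,1,1,1,1]}}

```text
clock: 13.58
eef_pos: [0.5159, -0.0289, 0.2514]
tool_rot: [0.234, 0.972, -0.0, -0.001]
ft_force: [1.1, 0.4, -2.3]
grip_width: 0.0212
```

>>> {"fn": "arm_command", "kwargs": {"translation": [[1.4,3,0],[2.8,6,0],[4.2,9,0],[5.6,11.8,0],[5.6,11.8,0]], "turn": [0,0,0,0,0], "hand": [1,1,1,1,1]}}

```text
clock: 14.0
eef_pos: [0.5198, 0.1054, 0.2511]
tool_rot: [0.231, 0.973, 0.001, -0.001]
ft_force: [0.7, -0.7, -0.1]
grip_width: 0.0213
```

>>> {"fn": "arm_command", "kwargs": {"translation": [[0,0,0],[0,0,0],[0,0,0]], "turn": [0,0,0], "hand": [1,1,1]}}

```text
clock: 14.25
eef_pos: [0.5203, 0.0992, 0.2519]
tool_rot: [0.234, 0.972, -0.0, -0.0]
ft_force: [0.1, -0.7, -0.9]
grip_width: 0.0212
```

```bash
python3 - <<'E'
from h import *
st(); info=w2c('wrist'); p,d=save('wrist','w5.png'); W=cloud('wrist',d,info); np.savez('w5.npz',p=p,W=W)
for n in('neck','half_mark'):
  for q in spot_point('wrist',n)[:1]: print(n,q['conf'],np.round(q['location']),atz('wrist',q['location'],.185,info).round(4))
# rectified top view at z=.185 around the tank: 2 px/mm, world x right, y up
K,T=info; n=280; yy,xx=np.mgrid[0:n,0:n]; c=np.array([.524,.25])
P=np.stack([c[0]+(xx-n/2)/2000,c[1]-(yy-n/2)/2000,np.full(xx.shape,.185)],-1)@T[:3,:3].T+T[:3,3]
r=np.hypot(P[...,0],P[...,1]); t=np.arctan2(r,P[...,2]); 
mp=(P[...,:2]/r[...,None]*t[...,None]*K[0,0]+K[:2,2]).astype(np.float32)
im=cv2.remap(p[:,:,::-1].copy(),mp[...,0],mp[...,1],cv2.INTER_LINEAR)
c2=np.zeros((560,800,3),np.uint8); c2[:,:560]=cv2.resize(im,(560,560)); c2[:180,560:]=cv2.resize(p[:,:,::-1],(240,180)); cv2.imwrite('pics/m5.png',c2)
E
```

```text
t 14.25 pos [0.5203 0.0992 0.2519] yaw 2.6686 tilt [-0.001 -0.001 -1.   ] F [ 0.1 -0.7 -0.9] w 0.0212 j [ 0.19  0.29  0.18  1.47 -0.    0.66]
neck 0.55 [157. 515.] [0.5243 0.2496 0.185 ]
half_mark 0.78 [157. 513.] [0.524  0.2485 0.185 ]
```

View pics/m5.png

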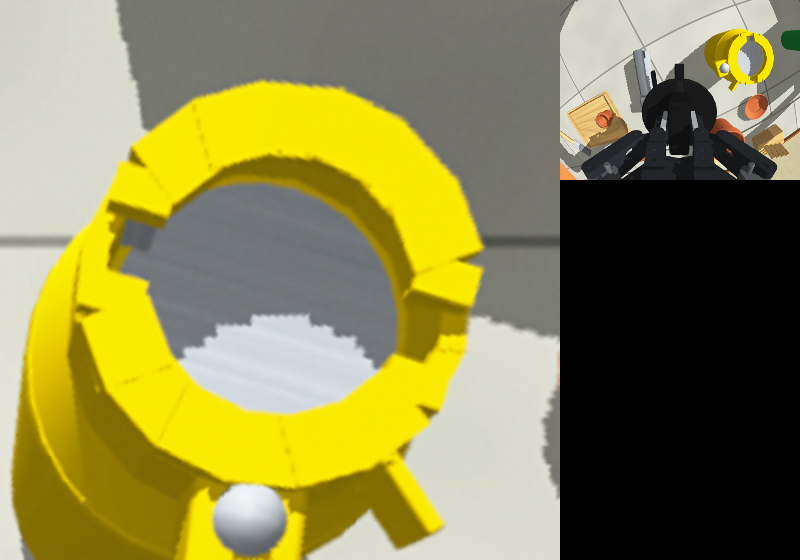

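The top view (4 px/mm) shows the slots at about (159,255) and (400,327), the rib around (405,505) and the pin at (250,520). I'll refine the tank's pose from the depth cloud.

```bash
cat > tank.py <<'E'
from h import *
from scipy.optimize import least_squares, minimize
import sys
def fit(W,p):
    yel=(p[...,0]>120)&(p[...,2]<90)
    D=W[...,:2]-[.524,.25]; m=yel&(np.hypot(D[...,0],D[...,1])<.085)&(abs(W[...,2]-.185)<.0035); Q=W[m]
    print("n",len(Q),"z",np.median(Q[:,2]))
    P=Q[:,:2]
    # model mask on the flange plane: annulus 32..50 minus slots (|y|<8.5 to 43) ; rib 47..73 at +-2.5 along -0.70
    xs=np.arange(-80,81)*.001; X,Y=np.meshgrid(xs,xs)
    H,_,_=np.histogram2d(P[:,1]-.25,P[:,0]-.524,bins=[np.append(xs-.0005,.0805)]*2); O=cv2.GaussianBlur((H>0).astype(float),(0,0),.8)
    def model(q):
        c,s=np.cos(q[2]),np.sin(q[2]); U=(X-q[0])*c+(Y-q[1])*s; V=-(X-q[0])*s+(Y-q[1])*c; r=np.hypot(U,V)
        sg=lambda a:1/(1+np.exp(-a/.0006))
        ann=sg(r-.032)*sg(.050-r); slot=sg(.0085-abs(V))*sg(.043-abs(U))
        c2,s2=np.cos(.7),np.sin(.7); A=U*c2-V*s2; B=U*s2+V*c2
        rib=sg(A-.047)*sg(.073-A)*sg(.0025-abs(B))
        return np.maximum(ann*(1-slot),rib)
    pad=(np.hypot(X,Y)<.08)
    cost=lambda q:((model(q)-O)[pad]**2).sum()
    best=min((minimize(cost,[0,0,a],method="Nelder-Mead",options=dict(initial_simplex=[[0,0,a],[.004,0,a],[0,.004,a],[0,0,a+.08]],xatol=1e-5)) for a in(-.45,-.35,-.25,-.15)),key=lambda r:r.fun)
    q=best.x; print("centre",q[:2]+[.524,.25],"yaw",q[2],"cost",best.fun,"obs",O.sum(),"model",model(q).sum())
    # rib direction check
    ctr=q[:2]+[.524,.25]; d=P-ctr; r=np.hypot(*d.T); a=np.arctan2(d[:,1],d[:,0]); k=(r>.056)&(r<.075)
    print("rib ang",np.percentile(a[k],[10,50,90]),k.sum(),"->yaw",np.median(a[k])+.7)
    return q
if __name__=="__main__":
    z=np.load('w5.npz'); fit(z['W'],z['p'])
    z=np.load('w1.npz'); fit(z['W'],z['p'])
E
python3 tank.py
```

```text
n 8091 z 0.18573810504802485
centre [0.52346396 0.2481885 ] yaw -0.2896057691274053 cost 573.6049144402676 obs 4334.000000000002 model 4362.504227862868
rib ang [-1.86794175 -1.56992323 -0.98666012] 648 ->yaw -0.8699232315304071
n 4471 z 0.1858420945427652
centre [0.52337385 0.24841167] yaw -0.2827329390806291 cost 907.4695211483879 obs 3126.000000000001 model 4362.524446130221
rib ang [-1.86372404 -1.55891756 -0.97822693] 403 ->yaw -0.8589175583039341
```

>>> {"fn": "arm_command", "kwargs": {"translation": [[1.6,3.3,0],[3.2,6.6,0],[4.8,10,0],[6,12.5,0],[6.5,13.4,0]], "turn": [-0.05,-0.1,-0.15,-0.187,-0.187], "hand": [1,1,1,1,1]}}

```text
clock: 14.82
eef_pos: [0.5237, 0.252, 0.2519]
tool_rot: [0.14, 0.99, 0.001, -0.0]
ft_force: [0.4, -0.2, -0.9]
grip_width: 0.0209
```

>>> {"fn": "arm_command", "kwargs": {"translation": [[0,0,1],[0,0,2],[0,0,3],[0,0,4],[0,0,4]], "turn": [0,0,0,0,0], "hand": [1,1,1,1,1]}}

```text
clock: 15.23
eef_pos: [0.5223, 0.2473, 0.2093]
tool_rot: [0.143, 0.99, -0.001, -0.002]
ft_force: [0.5, -1.3, -1.8]
grip_width: 0.0209
```

```bash
python3 - <<'E'
from h import *
delta([.5240,.2481,.2],-.286)
info=w2c('wrist'); p,d=save('wrist','w6.png'); W=cloud('wrist',d,info); g=p.astype(int).sum(-1)
dk=g<170
D=W[...,:2]-[.5235,.2482]
m=dk&(np.hypot(D[...,0],D[...,1])<.075)&(W[...,2]>.2)&(W[...,2]<.24); Q=W[m]; print(len(Q),np.histogram(Q[:,2],np.arange(.2,.241,.004)))
q=Q[np.hypot(*(Q[:,:2]-[.5235,.2482]).T)>.04]; q=q[(q[:,2]>np.median(q[:,2])-.006)&(q[:,2]<np.median(q[:,2])+.006)]
print("rim z",np.median(q[:,2]),cv2.minEnclosingCircle(q[:,:2].astype(np.float32)))
r=np.hypot(*(q[:,:2]-[.5235,.2482]).T); k=r>.052; v=q[k,:2].mean(0)-[.5235,.2482]; print("pointer",k.sum(),v,np.arctan2(v[1],v[0])-np.pi)
e=q[r<.05]; from scipy.optimize import least_squares
cv2.imwrite('pics/c6.png',p[:,:,::-1])
E
```

```text
t 15.23 pos [0.5223 0.2473 0.2093] yaw 2.855 tilt [-0.005 -0.002 -1.   ] F [ 0.5 -1.3 -1.8] w 0.0209 j [ 0.44  0.4   0.24  1.41 -0.    0.73]
shift [-0.15  0.13  0.93] turn -0.0006408859663822319
15261 (array([   0,    0,    0,    0,    0,    0,    7, 9218, 5881,  155]), array([0.2  , 0.204, 0.208, 0.212, 0.216, 0.22 , 0.224, 0.228, 0.232,
       0.236, 0.24 ]))
rim z 0.23181701824277096 ((0.5126669406890869, 0.2466025948524475), 0.05326607823371887)
pointer 652 [-0.05553218  0.01470955] -0.2589367071496982
```

View pics/c6.png

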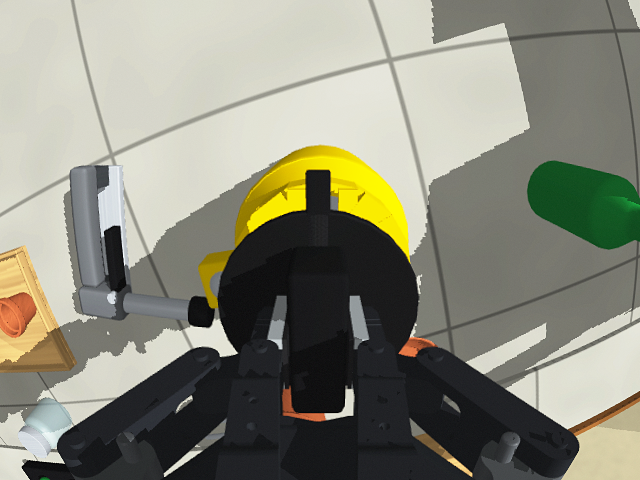

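>>> {"fn": "arm_command", "kwargs": {"translation": [[0,0,0],[0,0,0]], "turn": [0,0], "hand": [1,1]}}

```text
clock: 15.45
eef_pos: [0.524, 0.2488, 0.2129]
tool_rot: [0.142, 0.99, 0.0, 0.0]
ft_force: [0.4, 0.6, -1.4]
grip_width: 0.0213
```

```bash
python3 - <<'E'
from h import *
st(); info=w2c('wrist'); p,d=save('wrist','w7.png'); K,T=info
def samp(img,P):
    P=P@T[:3,:3].T+T[:3,3]; r=np.hypot(P[...,0],P[...,1]); t=np.arctan2(r,P[...,2]); mp=(P[...,:2]/r[...,None]*t[...,None]*K[0,0]+K[:2,2]).astype(np.float32)
    return cv2.remap(img,mp[...,0],mp[...,1],cv2.INTER_LINEAR)
# rectify in tank frame: u across slot (tank y), v along -x ; centre assumed
c=np.array([.5234,.2483]); a=-.286
def rect(z,u,v):
    U,V=np.meshgrid(u,v); x=-V; y=U
    P=np.stack([c[0]+x*np.cos(a)-y*np.sin(a),c[1]+x*np.sin(a)+y*np.cos(a),np.full(U.shape,z)],-1); return samp(p[:,:,::-1].copy(),P)
u=np.arange(-.03,.03,.00015); 
A=rect(.185,u,np.arange(.075,.02,-.00015)); B=rect(.2305,u,np.arange(.075,.02,-.00015))
for im in(A,B):
    for x in np.arange(-.03,.03,.005): cv2.line(im,(int((x+.03)/.00015),0),(int((x+.03)/.00015),5),(0,0,255),1)
    cv2.line(im,(200,0),(200,im.shape[0]),(255,0,0),1)
cv2.imwrite('pics/c7.png',np.hstack([A,B]))
E
```

```text
t 15.45 pos [0.524  0.2488 0.2129] yaw 2.856 tilt [ 0.001  0.    -1.   ] F [ 0.4  0.6 -1.4] w 0.0213 j [0.44 0.4  0.24 1.41 0.   0.73]
```

View pics/c7.png

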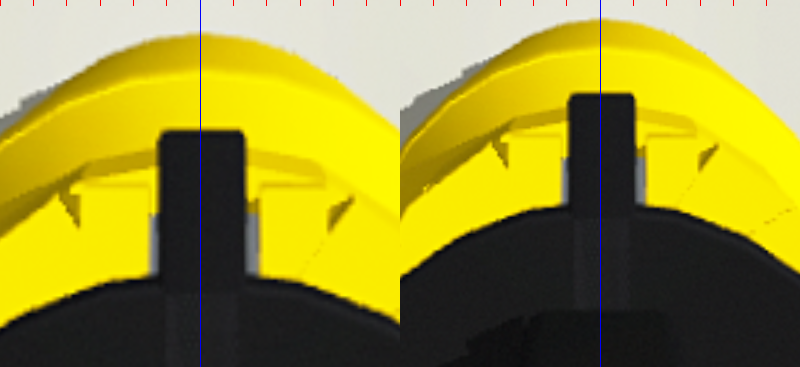

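The slot spans columns 150–260 and the pointer is centred in it to within 0.5 mm. Lowering the lid.

>>> {"fn": "arm_command", "kwargs": {"translation": [[0,0.05,0.8],[0,0.05,1.6],[0,0.05,2.2],[0,0.05,2.7],[0,0.05,3.1]], "turn": [0,0,0,0,0], "hand": [1,1,1,1,1]}}

```text
clock: 15.92
eef_pos: [0.5231, 0.2494, 0.18]
tool_rot: [0.142, 0.99, -0.0, -0.001]
ft_force: [-1.0, -1.0, -0.3]
grip_width: 0.021
```

>>> {"fn": "arm_command", "kwargs": {"translation": [[0,0,0.1],[0,0,0.3],[0,0,0.5],[0,0,0.7],[0,0,0.9]], "turn": [0,0,0,0,0], "hand": [1,1,1,1,1]}}

```text
clock: 16.33
eef_pos: [0.5239, 0.2497, 0.1724]
tool_rot: [0.142, 0.99, 0.0, 0.0]
ft_force: [0.6, -0.4, -1.4]
grip_width: 0.0215
```

>>> {"fn": "arm_command", "kwargs": {"translation": [[0,0,0.1],[0,0,0.2],[0,0,0.3],[0,0,0.3]], "turn": [0,0,0,0], "hand": [1,1,1,1]}}

```text
clock: 16.67
eef_pos: [0.5238, 0.2496, 0.1698]
tool_rot: [0.142, 0.99, 0.0, 0.0]
ft_force: [-0.4, -0.4, 1.7]
grip_width: 0.0209
```

```bash
python3 -c "
from h import *
o,m=st(); print(o['ft_torque'])"
```

```text
t 16.67 pos [0.5238 0.2496 0.1698] yaw 2.8568 tilt [ 0.001  0.    -1.   ] F [-0.4 -0.4  1.7] w 0.0209 j [ 0.44  0.42  0.16  1.31 -0.    0.73]
[-0.16111947  0.16901354 -0.13091024]
```

>>> {"fn": "arm_command", "kwargs": {"translation": [[0,0,0.1],[0,0,0.1],[0,0,0.1]], "turn": [0,0,0], "hand": [1,1,1]}}

```text
clock: 16.92
eef_pos: [0.5238, 0.2497, 0.1697]
tool_rot: [0.142, 0.99, 0.0, 0.001]
ft_force: [-2.3, -0.2, 5.7]
grip_width: 0.0211
```

```bash
python3 -c "
from h import *
o,m=st(); print(o['ft_torque'])"
```

```text
t 16.92 pos [0.5238 0.2497 0.1697] yaw 2.8568 tilt [ 0.001  0.001 -1.   ] F [-2.3 -0.2  5.7] w 0.0211 j [ 0.44  0.42  0.16  1.31 -0.    0.73]
[-0.37954578  0.57221246  0.03173022]
```

Seated: the TCP stopped at 0.1697, the predicted height, with 6 N. Twisting clockwise now.

>>> {"fn": "arm_command", "kwargs": {"translation": [[0,0,-0.05],[0,0,-0.05],[0,0,-0.05],[0,0,-0.05],[0,0,-0.05]], "turn": [0.06,0.12,0.18,0.24,0.3], "hand": [1,1,1,1,1]}}

```text
clock: 17.33
eef_pos: [0.5241, 0.2491, 0.1698]
tool_rot: [0.29, 0.957, -0.0, 0.001]
ft_force: [-0.0, -2.4, 3.8]
grip_width: 0.0211
```

```bash
python3 -c "
from h import *
o,m=st(); print(o['ft_torque'])"
```

```text
t 17.33 pos [0.5241 0.2491 0.1698] yaw 2.5537 tilt [ 0.002 -0.001 -1.   ] F [-0.  -2.4  3.8] w 0.0211 j [ 0.44  0.42  0.16  1.31 -0.    1.03]
[-0.52314936  0.26041674  0.19291665]
```

>>> {"fn": "arm_command", "kwargs": {"translation": [[0,0,0],[0,0,0],[0,0,0],[0,0,0],[0,0,0]], "turn": [0.08,0.16,0.24,0.31,0.36], "hand": [1,1,1,1,1]}}

```text
clock: 17.75
eef_pos: [0.5241, 0.249, 0.1697]
tool_rot: [0.456, 0.89, 0.0, 0.001]
ft_force: [0.2, -1.7, 3.6]
grip_width: 0.0212
```

>>> {"fn": "arm_command", "kwargs": {"translation": [[0,0,0],[0,0,0],[0,0,0]], "turn": [0.04,0.04,0.04], "hand": [1,1,1]}}

```text
clock: 18.0
eef_pos: [0.5241, 0.2492, 0.1698]
tool_rot: [0.472, 0.881, 0.0, 0.001]
ft_force: [0.2, -2.8, 4.8]
grip_width: 0.0211
```

```bash
cat > chk.py <<'E'
from h import *
import sys
o,m=st(); print(o['ft_torque']); info=w2c('wrist'); p,d=save('wrist','wz.png'); K,T=info; W=cloud('wrist',d,info); g=p.astype(int).sum(-1)
C=np.array([.5234,.2483])
# rib is on the far (+x) side from the camera: use pointer seen at the camera side, opposite half
for lo,hi in((.186,.195),):
    D=W[...,:2]-C; r=np.hypot(D[...,0],D[...,1]); k=(g<170)&(W[...,2]>lo)&(W[...,2]<hi)&(r>.052)&(r<.066)
    a=np.arctan2(D[...,1],D[...,0])[k]; print("pointer",k.sum(),np.percentile(a,[5,50,95]),"lid yaw",np.median(a)-np.pi,"want",-.286-.7)
k=(g<170)&(W[...,2]>.216)&(W[...,2]<.23)&(r<.05); q=W[k][:,:2].astype(np.float32); print("bar",len(q),cv2.minAreaRect(q) if len(q)>10 else 0)
n=300; yy,xx=np.mgrid[0:n,0:n]; P=np.stack([C[0]+(xx-n/2)/1800,C[1]-(yy-n/2)/1800,np.full(xx.shape,.187)],-1)@T[:3,:3].T+T[:3,3]
rr=np.hypot(P[...,0],P[...,1]); t=np.arctan2(rr,P[...,2]); mp=(P[...,:2]/rr[...,None]*t[...,None]*K[0,0]+K[:2,2]).astype(np.float32)
A=cv2.resize(cv2.remap(p[:,:,::-1].copy(),mp[...,0],mp[...,1],cv2.INTER_LINEAR),(400,400))
# scene camera rectified too
K2,T2=w2c('scene'); s,_=camera('scene'); n=300; P=np.stack([C[0]+(xx-n/2)/1800,C[1]-(yy-n/2)/1800,np.full(xx.shape,.187)],-1)@T2[:3,:3].T+T2[:3,3]
mp=np.stack([P[...,0]/P[...,2]*K2[0,0]+K2[0,2],P[...,1]/P[...,2]*K2[1,1]+K2[1,2]],-1).astype(np.float32)
B=cv2.resize(cv2.remap(s[:,:,::-1].copy(),mp[...,0],mp[...,1],cv2.INTER_CUBIC),(400,400))
for im in(A,B):
    for ang,col in((-.986,(0,0,255)),(-.286,(255,0,0))):
        f=400/300*1800; 
        for sg in(1,-1): cv2.line(im,(int(200+sg*.064*f*np.cos(ang)),int(200-sg*.064*f*np.sin(ang))),(int(200+sg*.08*f*np.cos(ang)),int(200-sg*.08*f*np.sin(ang))),col,1)
cv2.imwrite('pics/'+sys.argv[1],np.hstack([A,B]))
E
python3 chk.py f1.png
```

```text
t 18.0 pos [0.5241 0.2492 0.1698] yaw 2.1574 tilt [ 0.002 -0.    -1.   ] F [ 0.2 -2.8  4.8] w 0.0211 j [ 0.44  0.42  0.16  1.31 -0.    1.43]
[-0.60010224  0.36242832  0.03599882]
pointer 609 [2.07158971 2.14854169 2.22098444] lid yaw -0.9930509622238315 want -0.986
bar 9321 ((0.5252325534820557, 0.2510581314563751), (0.04532720893621445, 0.0656435638666153), 54.92716598510742)
```

View pics/f1.png

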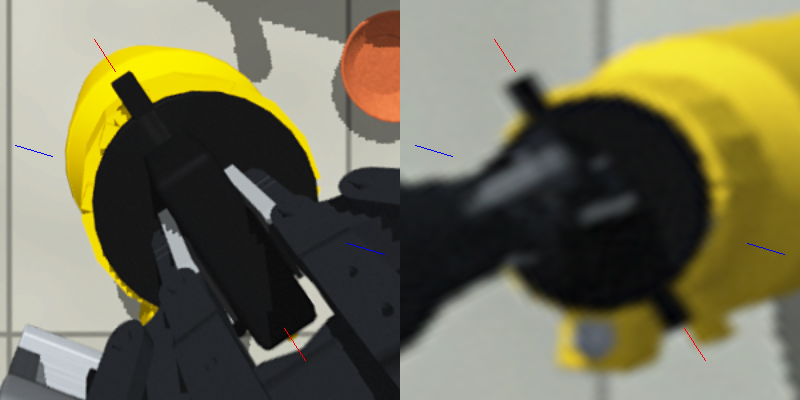

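The lid is at the intended angle (-0.99), but in the low-resolution scene view the rib seems to lie a bit to the right of the pointer. I'll measure the rib directly in the earlier clear wrist clouds.

```bash
python3 - <<'E'
from h import *
C=np.array([.5236,.2484])
def rep(W,p,tag):
    yel=(p[...,0]>110)&(p[...,2]<100)
    D=W[...,:2]-C; r=np.hypot(D[...,0],D[...,1]); a=np.arctan2(D[...,1],D[...,0]); Z=W[...,2]
    for r0 in(.056,.060,.064,.068):
        k=yel&(r>r0)&(r<r0+.004)&(a<-.6)&(a>-1.3)&(Z>.1805)&(Z<.188)
        if k.sum()>3: print(tag,r0,k.sum(),"z",np.median(Z[k]).round(4),"ang",np.percentile(a[k],[3,50,97]).round(3),"half width ang",round(.0025/r0,3))
for f in('w5','w1'):
    z=np.load(f+'.npz'); rep(z['W'],z['p'],f)
# scene/side now
for n in('scene','side'):
    p,d=camera(n); rep(cloud(n,d,w2c(n)),p,n)
    W=cloud(n,d,w2c(n)); g=p.astype(int).sum(-1); D=W[...,:2]-C; r=np.hypot(D[...,0],D[...,1]); a=np.arctan2(D[...,1],D[...,0])
    k=(g<170)&(r>.050)&(r<.066)&(W[...,2]>.185)&(W[...,2]<.195)&(a<0)&(a>-1.5); print(n,'pointer',k.sum(),np.median(a[k]) if k.any() else 0)
E
```

```text
w5 0.056 47 z 0.1839 ang [-1.033 -1.008 -0.949] half width ang 0.045
w5 0.06 45 z 0.1837 ang [-1.034 -1.005 -0.95 ] half width ang 0.042
w5 0.064 40 z 0.184 ang [-1.029 -1.004 -0.961] half width ang 0.039
w5 0.068 43 z 0.184 ang [-1.024 -1.004 -0.957] half width ang 0.037
w1 0.056 26 z 0.1842 ang [-1.02  -0.989 -0.945] half width ang 0.045
w1 0.06 26 z 0.184 ang [-1.017 -0.989 -0.952] half width ang 0.042
w1 0.064 23 z 0.1844 ang [-1.016 -0.989 -0.961] half width ang 0.039
w1 0.068 28 z 0.1842 ang [-1.019 -0.989 -0.952] half width ang 0.037
scene pointer 15 -0.9782590918441835
side pointer 0 0
```

Two wrist clouds put the rib at -0.99 rad. The lid's yaw is -0.984 by the tool, -0.993 by the pointer in the wrist depth and -0.978 by the scene depth, so it is aligned. Handing in while still gripping.

```bash
python3 -c "
from h import *
st(); print(job_done())"
```

```text
t 18.2 pos [0.5241 0.2492 0.1697] yaw 2.1575 tilt [ 0.001 -0.    -1.   ] F [ 0.2 -3.9  6.3] w 0.0212 j [ 0.44  0.42  0.16  1.31 -0.    1.43]
the job is handed in; nothing more can be done
None
```

I squeezed and released the trigger, then seated the lid and twisted it clockwise to the half-turn rib. I handed in at 18.2 s with the lid still gripped; no verdict was reported.

- **Trigger:** my first squeeze closed above the gun, because the pad tips stood about 4 cm higher than the TCP reading suggested; nothing was touched. After going lower, the fingers stalled at 37 mm against a 29 mm command, with the trigger against the handle. It sprang back to rest when released.
- **Lid seating:** it went into the slots cleanly and stopped at the predicted height (TCP 0.170 m) with about 6 N.
- **Half turn:** I twisted it 0.70 rad.

  | What was measured | Angle (rad) |
  |---|---|
  | Lid yaw, from the tool | -0.984 |
  | Pointer, wrist depth | -0.993 |
  | Pointer, scene depth | -0.978 |
  | Rib, earlier wrist views | about -0.99 |

- **Lock pin:** the twist stopped well short of the 1.18 rad where the pointer would start to press the pin.
- **One check disagreed:** in the coarse scene picture the rib seemed about 0.14 rad off the pointer. Scene depth gave no rib points to confirm that, and I trusted the finer wrist measurements.
- **Other things:** I did not touch any of the bystanders.

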